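# Hold the steriliser lid at the drying mark with its lid lifter

### The job

The instrument steriliser has finished its run and its load has to dry with the lid ajar. Draw the hooked lid lifter straight up out of its stand, hook it under the bar on the front of the sprung lid and raise the lid until its black pointer stands against the red index on the white quadrant; the lid springs shut by itself, so finish while holding it there with the lifter in the gripper. Move the lid only with the lifter, never with the gripper itself, and leave the red index and the pot, bottle, vial and dish round about undisturbed.

Things in the scene. Friction and masses are not known exactly. Their poses are not given: they have to be found in the camera images.
- steriliser: Fixed steel box, 170 deep (x) x 240 wide (y) x 103 mm tall with its lid, rim at 85 mm. Origin under its centre on the worktop; front faces its -x. White graduated quadrant (strip 22 mm wide, 120 mm radius about the hinge, top 175 mm up) at its +y side, 132 to 165 mm from the middle. Control knob on the front sticks out 18 mm, 26 to 48 mm up, 44 to 66 mm to +y.
- lid: Steel lid, 0.4 kg, 18 mm high, hinged at the rear. Origin on the hinge axis, 85 mm behind (+x) and 85 mm above the steriliser's origin; axes match the steriliser's when shut; opens by turning about its +y, the front (-x) going up, 0 to 1.3 rad. A spring (0.6 N m/rad, preloaded 0.8 rad) pulls it shut: about 4 N up at the bar starts it, 6 N holds it at the index; let go, it shuts.
- lid_bar (a point): Middle of the steel bar on the lid's front, on its centreline: 6 mm thick, 82 mm long along y, on a leg at each end, 30 mm in front of the lid's front face (a gap of 24 mm behind it is free); in the lid's frame 200 mm in front of (-x) and 9 mm above the hinge axis; 94 mm above the worktop when shut, open below.
- lid_pointer (a point): Outer end of the lid's black pointer tip (4 mm thick), which sweeps over the inner half of the quadrant; 126 mm in front of the hinge axis, at its height, in the lid's frame.
- index: Red sliding index, a block 12 mm high with a small dark screw, clamped on the outer half of the quadrant; set each time between 0.35 and 0.60 rad of lid opening; not to be moved. Its frame lies on the hinge axis like the lid's, turned by the angle it is set to: lid and index frames agree when the pointer is at the middle of the index.
- index_mark (a point): The point where the pointer's end (lid_pointer) lies when it stands at the middle of the red index; same axes as index, z being the direction of opening.
- lifter_stand: Fixed grey stand: base plate 90 x 76 x 8 mm with an upright open-topped sleeve, rim 75 mm above the worktop, inner opening 32 mm (x) x 24 mm (y), its centre 8 mm to +x of the origin. Origin under the centre of the base on the worktop.
- lifter: Lid lifter, 150 mm long, 0.11 kg, stands loose in the stand, foot 8 mm up. Origin mid shank at the foot's underside; z up the shank; hook opens upward on the +x side. Shank 5 (x) x 16 (y) mm; foot 4 mm thick, x -2.5 to 23.5; end tip 4 mm thick rises to z 16; seat between them x 2.5 to 19.5. Black handle 24 (x) x 18 (y) mm, z 90 to 150: grip across y.
- lifter_hook (a point): Middle of the hook's seat, on the top of the foot (x 12 mm, z 4 mm in the lifter's frame); a seated bar has its centreline 3 mm above it.
- lifter_handle (a point): Middle of the black handle, 122 mm above the underside of the foot.
- petri_dish: Glass dish 90 mm wide, 16 mm high, bystander. Origin at the centre of its underside.
- pill_pot: White screw-cap pot 44 mm wide, 60 mm high, bystander. Origin at the centre of its underside.
- oil_bottle: Small amber bottle with black cap, 26 mm wide, 62 mm high, bystander. Origin at the centre of its underside.
- red_vial: Glass vial with red cap, 22 mm wide, 60 mm high, bystander. Origin at the centre of its underside.
Not all that is in view belongs to the job. What is meant by the lifter is not turquoise, and is the smaller of those in its own colour.

How it is judged:
By the outcome, as a careful person would: the job done as asked, in the order asked, and still so for the second after the job is handed in, while the arm keeps its last pose, push and grip.
It also fails if it takes over 48 s, if anything falls off the work surface, if the arm or the gripper's body presses on something with over 40 N, if the wrist force passes 120 N, or if a joint passes its speed limit or range.

### The arm

A 7-joint arm with a two-finger parallel gripper is mounted at the origin on a cart in front of the work surface, level with it; the furniture and walls round the work are solid. World frame = base frame: x ahead of the robot, y to its left, z up, the work surface at z = 0. Lengths are in m, angles in rad, forces in N, time in s.
With the tool pointing down it reaches from about 0.425 to 0.925 m from the base axis. Payload 6.8 kg.
Tool frame: the origin (TCP) lies between the finger pads; the fingertips stand 22 mm ahead of it and the grasp point (between the pads) lies 3 mm ahead of it; z points along the fingers, y is the line along which they close (so a half turn about z gives the same grasp; the last joint's range is limited). The gripper opens to 85 mm and grips with 20 to 120 N. Pads are 22 mm wide; open, the fingers measure 114 mm over their backs; the gripper's body (76 mm by 85 mm) begins 54 mm behind the grasp point. The pads swing forward as they close: fully open they stand 13 mm farther back than shut.
Start: joints at [1.032, 0.477, 0.022, 1.555, -0.011, 1.109, -0.083], TCP at [0.282, -0.613, 0.214] pointing down, gripper open.
Joint ranges: [-2.96, 2.96], [-0.34, 2.1], [-1.41, 1.46], [0.24, 2.44], [-1.37, 4.51], [0.17, 1.92], [-2.96, 2.96]. Speed limits (rad/s): [2.39, 2.39, 3.14, 3.14, 3.14, 3.14, 3.14].

### API

Orientations are given as a unit quaternion [w, x, y, z].
In Python, from station import bot gives the robot as it stands.
- The arm moves only by the tool servo_tool, never from a script. Its argument "motion" is a list that holds one entry, the list of rows, each a list of 5 numbers: the opening, from 0 (shut) to 1 (fully open), then the shift along the world's x, y, z each as a share of 0.04 m, from -1 to 1, then the turn about the world's z as a share of 0.12 rad, from -1 to 1. A call has 1 to 20 rows; each row shifts and turns the commanded pose from where the row before left it; what a row does not reach is not made up. A row lasts 1/10 s, in which the tool goes at most 50 mm and 8.59 degrees, less where a joint would pass 70% of its speed; a pose out of reach is approached as far as the arm can. A call with a number of a shift or a turn outside -1 to 1 is refused whole. A call with a gripper value outside its range is refused whole. The fingers move at their own pace and stop on an object; "newtons" is the grip in N (left out, the last holds). Time passes only in rows, so rows that do not move let the fingers close. It gives the time, the measured TCP pose, the force, the opening and the grip force at its end, in the units of the state.
- bot.get_obs(): the state, without advancing time (a new reading comes with each control period).
- bot.read_camera(name): name is "scene" or "top" or "wrist"; returns (picture, depth): 400x640x3 uint8, red, green, blue; 400x640 float32, m along the optical axis (not along the pixel's ray), 0 where there is no reading.
- bot.get_calibration(name): a dict with "fovy" (degrees; the focal length in pixels is half the picture's height over the tangent of half this angle, whatever the lens; pixels are square), "cx", "cy" (the principal point, pixels), "k1" (the pictures are not rectified: a ray, as slopes to the right and down, at radius r is drawn at 1 + k1 r^2 times it, then the intrinsics apply), "view" (4x4, takes a point from world to camera coordinates). Camera axes: x right, y down, z forward; pixel columns grow to the right and rows downward; lengths in m; the calibration is good to about 2 mm. A picture is of the moment at which its call begins: read the wrist's pose just before it. get_calibration takes no time and is no camera call; for the wrist camera it gives the pose at the moment of the call.
- bot.hand_in(): hands the job in; it is judged then, once.
The state is a dict: "t": time; "q": joint angles; "joint_vel": joint speeds; "joint_torque": joint torques, N m; "eef_pos": TCP position; "tool_rot": TCP orientation; "contact_force": force on the tool from outside, world axes, zero at the start; "torque": the same for the moment, N m; "gripper_width": opening from 0.0 (shut) to 1.0 (fully open); "grasp_force": force on a finger pad.
Only numpy, scipy, OpenCV 4.12 (cv2) and the standard library are available. Lean on these libraries where they do the work, as an engineer would, in place of code of your own. Each camera call takes 0.05 s, during which the arm holds its last target. There are 200 camera calls.

## Working session

There is one attempt and no reset: what is moved stays moved. The work goes in short steps, Python scripts to look and compute and a tool call to move; the robot and the scene stay as the last step left them, time stands still between calls to the robot, and variables do not carry over. Pictures are saved under pics/ and viewed, at most 10 in all, crops included, and the job is handed in when it is done.

Besides the shell and the picture viewer there is one more tool, called after "Call:" as name(argument=value, ...) on one line, values as JSON. servo_tool: Moves the arm, as the interface text tells. Shift numbers are shares of 0.04 m and turn numbers shares of 0.12 rad, none past 1 either way. Its arguments: {"type":"object","properties":{"motion":{"type":"array"},"newtons":{"type":"number"}},"required":["motion"]}

```bash
mkdir -p pics; cat > h.py <<'E'
import numpy as np, cv2
from station import bot
def grab(n,name):
    c=bot.get_calibration(n); p,d=bot.read_camera(n)
    cv2.imwrite(f'pics/{name}.png',p[:,:,::-1]); np.savez(f'{name}.npz',p=p,d=d,view=c['view'],f=200/np.tan(np.radians(c['fovy'])/2),cx=c['cx'],cy=c['cy'],k1=c['k1'])
def cloud(name):
    z=np.load(f'{name}.npz'); K=np.array([[z['f'],0,z['cx']],[0,z['f'],z['cy']],[0,0,1.]])
    v,u=np.mgrid[0:400,0:640]; uv=np.stack([u,v],-1).reshape(-1,1,2).astype(float)
    r=cv2.undistortPoints(uv,K,np.array([float(z['k1']),0,0,0])).reshape(400,640,2)
    d=z['d']; P=np.dstack([r*d[...,None],d]); T=np.linalg.inv(z['view'])
    W=P@T[:3,:3].T+T[:3,3]; W[d==0]=np.nan
    return W,z['p']
def proj(name,X):
    z=np.load(f'{name}.npz'); K=np.array([[z['f'],0,z['cx']],[0,z['f'],z['cy']],[0,0,1.]])
    V=z['view']; return cv2.projectPoints(np.array(X,float).reshape(-1,1,3),cv2.Rodrigues(V[:3,:3])[0],V[:3,3],K,np.array([float(z['k1']),0,0,0]))[0].reshape(-1,2)
E
python3 - <<'E'
from h import *
grab('scene','s0');grab('top','t0')
o=bot.get_obs();print(o)
E
```

```text
{'t': 0.1, 'q': array([ 1.0318871 ,  0.47768118,  0.02236486,  1.55632874, -0.01151794,
        1.10931278, -0.08305239]), 'joint_vel': array([-1.67458424e-03, -2.03087008e-03,  3.09549969e-04, -2.65394084e-03,
       -9.97813852e-05,  7.76933140e-04, -4.06013183e-04]), 'joint_torque': array([ 3.31565017e-03, -5.97767115e+01,  1.61304463e+00, -2.81959069e+01,
        1.27802684e-02,  4.97528687e-03, -1.02337424e-06]), 'eef_pos': array([ 0.2816353 , -0.61283155,  0.21355777]), 'tool_rot': array([-7.68885727e-04,  9.76885386e-01,  2.13762253e-01, -2.24067509e-04]), 'contact_force': array([0.59887505, 0.41437305, 0.48493189]), 'torque': array([-0.0209296 , -0.00307084,  0.03238679]), 'grasp_force': 0.0, 'gripper_width': 1.0013653222435204}
```

View pics/s0.png

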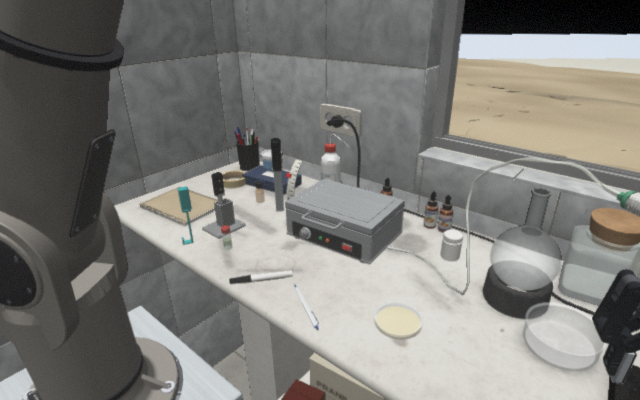

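View pics/t0.png

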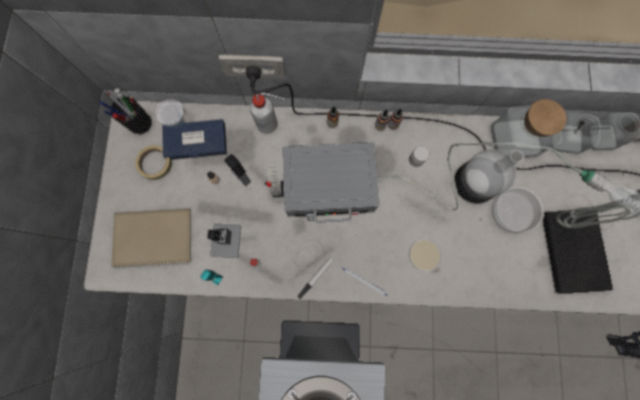

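The scene shows the steriliser in the middle (top ~(330,180)). The stand with the short dark lifter is at top ~(222,238). There is a turquoise decoy at (211,276) and a large grey decoy at (237,168). The index is at ~(268,184), the vial at (254,262).

```bash
python3 - <<'E'
from h import *
W,p=cloud('t0')
def w(u,v): print((u,v),W[v,u].round(3))
for u,v in [(330,180),(213,236),(222,235),(235,250),(211,276),(237,168),(254,262),(213,177),(345,216),(268,184),(420,156),(425,255)]: w(u,v)
for n in('t0','s0'):
    W,p=cloud(n);z=W[...,2]
    def comp(m,nm):
        q=W[m]; 
        if len(q)<4: print(nm,len(q));return
        q=q[np.isfinite(q[:,0])]
        (c,s,a)=cv2.minAreaRect(q[:,:2].astype(np.float32)*1000)
        print(n,nm,len(q),'med',np.median(q,0).round(4),'rect',np.round(c,1),np.round(s,1),round(a,1))
    x,y=W[...,0],W[...,1]
    # lid top
    comp((abs(z-.103)<.006)&(x>.5)&(x<.85)&(abs(y)<.2),'lidtop')
    S=W[240,225] if n=='t0' else None
    B=(abs(y-.33)<.12)&(abs(x-.52)<.12)
    comp(B&(z>.12)&(z<.20),'handle')
    comp(B&(abs(z-.075)<.006),'rim'); comp(B&(abs(z-.008)<.003),'base')
    r=p.astype(int); red=(r[...,0]>110)&(r[...,1]<70)&(r[...,2]<70)&(x>.5)&(y>.08)&(y<.25)&(z>.03)
    comp(red,'red')
    print(W[red][:12].round(3))
E
python3 - <<'E'
import cv2
a=cv2.imread('pics/t0.png')[130:290,190:390]; cv2.imwrite('pics/t0c.png',cv2.resize(a,None,fx=3.7,fy=3.7,interpolation=cv2.INTER_CUBIC))
E
```

```text
(330, 180) [0.605 0.002 0.106]
(213, 236) [0.443 0.272 0.157]
(222, 235) [0.462 0.287 0.012]
(235, 250) [0.423 0.249 0.01 ]
(211, 276) [0.351 0.276 0.125]
(237, 168) [0.6   0.222 0.195]
(254, 262) [0.391 0.187 0.061]
(213, 177) [0.613 0.316 0.054]
(345, 216) [ 0.531 -0.046  0.003]
(268, 184) [0.576 0.153 0.15 ]
(420, 156) [ 0.695 -0.241  0.061]
(425, 255) [ 0.432 -0.264  0.014]
t0 lidtop 5999 med [0.6144 0.003  0.1052] rect [675.3   9.4] [381.5 349.6] 89.0
t0 handle 233 med [0.4591 0.269  0.1574] rect [529.3 257.8] [ 34.1 191.2] 71.7
t0 rim 69 med [0.4682 0.2658 0.0756] rect [529.3 261.3] [ 35.8 190.6] 77.4
t0 base 1243 med [0.4531 0.372  0.009 ] rect [519.2 331.3] [236.6 238.5] 89.8
t0 red 104 med [0.788  0.1891 0.1597] rect [689.4 168.5] [235.4  30.3] 13.2
[[0.803 0.201 0.162]
 [0.804 0.191 0.16 ]
 [0.803 0.188 0.161]
 [0.799 0.203 0.162]
 [0.801 0.201 0.16 ]
 [0.802 0.191 0.159]
 [0.801 0.188 0.162]
 [0.802 0.186 0.158]
 [0.803 0.184 0.158]
 [0.802 0.181 0.158]
 [0.797 0.205 0.161]
 [0.799 0.203 0.159]]
s0 lidtop 3484 med [ 0.6063 -0.0104  0.1042] rect [675.7   6.1] [348.6 381.3] 0.0
s0 handle 433 med [0.5987 0.2275 0.1507] rect [534.4 255.6] [ 36.4 199.6] 71.6
s0 rim 117 med [0.4679 0.2662 0.074 ] rect [532.2 261.8] [ 37.9 193.3] 77.4
s0 base 663 med [0.4517 0.3703 0.009 ] rect [512.5 339.8] [214.2 238.5] 85.1
s0 red 42 med [0.7799 0.1838 0.1504] rect [680.9 173.9] [216.1  28.9] 7.2
[[0.782 0.197 0.158]
 [0.789 0.173 0.161]
 [0.782 0.201 0.154]
 [0.778 0.194 0.156]
 [0.781 0.193 0.156]
 [0.777 0.186 0.158]
 [0.782 0.186 0.157]
 [0.781 0.182 0.158]
 [0.784 0.18  0.158]
 [0.789 0.18  0.156]
 [0.789 0.177 0.157]
 [0.782 0.201 0.151]]
```

View pics/t0c.png

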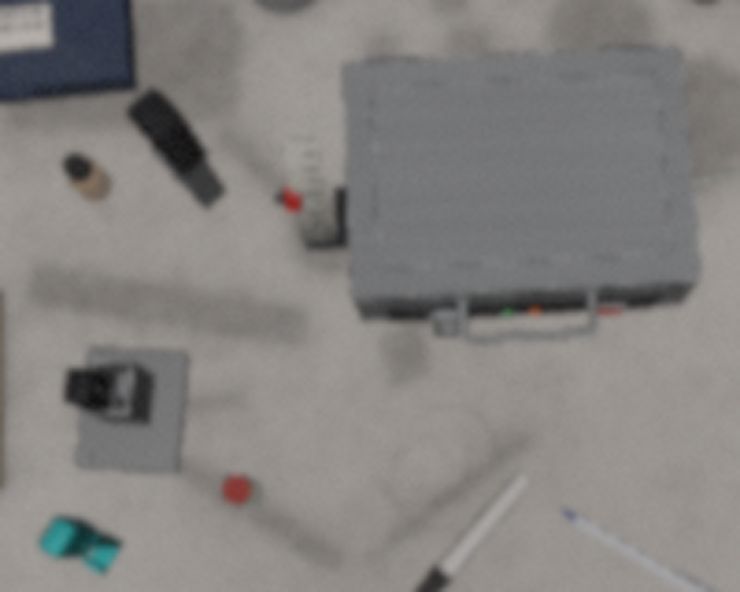

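```bash
python3 - <<'E'
from h import *
for n in('t0','s0'):
    W,p=cloud(n);x,y,z=np.moveaxis(W,-1,0);r=p.astype(int)
    def comp(m,nm):
        m=cv2.morphologyEx(m.astype(np.uint8),cv2.MORPH_OPEN,np.ones((2,2))) if m.sum()>400 else m.astype(np.uint8)
        k,l,st,_=cv2.connectedComponentsWithStats(m,connectivity=8)
        for i in range(1,k):
            if st[i,4]<8: continue
            q=W[l==i]; c,s,a=cv2.minAreaRect(q[:,:2].astype(np.float32)*1000)
            print(n,nm,len(q),'med',np.median(q,0).round(4),'rect',np.round(c,1),np.round(s,1),round(a,1),'z',q[:,2].min().round(3),q[:,2].max().round(3))
    comp((abs(z-.104)<.005)&(x>.5)&(x<.75)&(abs(y)<.13),'lidtop')
    comp((abs(z-.094)<.009)&(x>.4)&(x<.54)&(abs(y)<.1),'bar')
    B=(abs(y-.27)<.08)&(abs(x-.455)<.06)
    comp(B&(z>.145)&(z<.17),'handletop'); comp(B&(z>.095)&(z<.17),'handle')
    comp(B&(abs(z-.075)<.006),'rim'); comp(B&(abs(z-.008)<.006),'base')
    comp((r[...,0]>100)&(r[...,0]>r[...,1]+50)&(x>.5)&(x<.7)&(y>.08)&(y<.25)&(z>.07),'red')
    comp((x>.5)&(x<.72)&(y>.125)&(y<.18)&(z>.1),'quad')
    comp((x>.3)&(x<.44)&(abs(y-.2)<.15)&(z>.03),'near')
E
```

```text
t0 lidtop 5782 med [nan nan nan] rect [633.7  -6.5] [180.2 269.1] 9.9 z nan nan
t0 bar 259 med [0.5253 0.0052 0.0978] rect [518.   11.8] [167.7  43.5] 89.9 z 0.085 0.103
t0 handletop 91 med [0.4475 0.2763 0.1576] rect [448. 278.] [23.1 19.4] 3.0 z 0.145 0.162
t0 handle 144 med [0.4473 0.2722 0.1551] rect [448.3 277.9] [19.6 23.7] 87.9 z 0.1 0.162
t0 rim 58 med [0.4633 0.2678 0.0754] rect [457.1 277.6] [29.3 38. ] 88.5 z 0.069 0.079
t0 base 653 med [nan nan nan] rect [448.4 274.8] [79.3 98.7] 88.2 z nan nan
t0 red 19 med [0.5762 0.1532 0.1495] rect [578.7 152.3] [12.4  7.8] 5.0 z 0.141 0.151
t0 quad 17 med [0.6689 0.1263 0.1043] rect [668.2 126.4] [ 2.6 40.6] 89.8 z 0.102 0.107
t0 quad 251 med [0.5855 0.144  0.1504] rect [589.1 148.7] [44.  32.7] 5.4 z 0.101 0.181
t0 near 57 med [0.4382 0.275  0.0764] rect [437.9 277.8] [ 3.2 29.5] 2.6 z 0.03 0.161
t0 near 68 med [0.392  0.1867 0.0594] rect [393.  187.3] [20.  19.9] 48.1 z 0.036 0.064
t0 near 165 med [0.3531 0.2791 0.1438] rect [354.3 283.3] [19.1 23.9] 59.0 z 0.032 0.155
s0 lidtop 3234 med [nan nan nan] rect [667.6  28.6] [320.3 229.
[... 344 characters left out ...]
 ] [38.2 31.8] 1.8 z 0.069 0.081
s0 base 134 med [0.4718 0.2514 0.0077] rect [473.  252.4] [63.9 38.9] 23.2 z 0.002 0.013
s0 base 209 med [0.4191 0.2839 0.008 ] rect [421.2 285.3] [90.9 45. ] 74.1 z 0.002 0.014
s0 red 20 med [0.5769 0.1521 0.1452] rect [579.3 154.4] [15.4  7.8] 70.3 z 0.139 0.149
s0 quad 277 med [0.5823 0.1428 0.1435] rect [590.  147.4] [46.1 31.3] 4.3 z 0.1 0.178
s0 near 16 med [0.4398 0.2724 0.1433] rect [439.3 275.1] [ 6.7 11.8] 23.3 z 0.137 0.152
s0 near 24 med [nan nan nan] rect [438.6 274.6] [ 3.5 10.4] 15.7 z nan nan
s0 near 309 med [nan nan nan] rect [439.3 430. ] [359.9  21.7] 60.4 z nan nan
s0 near 123 med [nan nan nan] rect [423.1 212.9] [95.8 16.5] 44.1 z nan nan
```

```bash
python3 - <<'E'
from h import *
from scipy.optimize import least_squares
for n in('t0','s0'):
    W,p=cloud(n);W=np.nan_to_num(W,nan=9);x,y,z=np.moveaxis(W,-1,0)
    m=((abs(z-.104)<.004)&(x>.48)&(x<.78)&(abs(y)<.16)).astype(np.uint8)
    m=cv2.morphologyEx(m,cv2.MORPH_OPEN,np.ones((5,5)))
    k,l,st,_=cv2.connectedComponentsWithStats(m);i=1+st[1:,4].argmax();q=W[l==i]
    R=cv2.minAreaRect(q[:,:2].astype(np.float32)*1000);print(n,'lid',len(q),np.round(R[0],1),np.round(R[1],1),round(R[2],2),np.median(q[:,2]))
    print(np.percentile(q[:,0],[1,99]),np.percentile(q[:,1],[1,99]))
    c=q[:,:2].mean(0);print('mean',c)
    # edges: front & rear as function of y
    yb=np.arange(-.09,.1,.01)
    for nm,f in(('front',np.min),('rear',np.max)):
        e=[f(q[abs(q[:,1]-b)<.005,0]) for b in yb if (abs(q[:,1]-b)<.005).any()]
        print(nm,np.degrees(-np.arctan(np.polyfit(yb[:len(e)],e,1)[0])),np.median(e))
    xb=np.arange(.56,.69,.01)
    for nm,f in(('right',np.min),('left',np.max)):
        e=[f(q[abs(q[:,0]-b)<.005,1]) for b in xb]
        print(nm,np.degrees(np.arctan(np.polyfit(xb,e,1)[0])),np.median(e))
    # bar strip
    s=(abs(z-.094)<.012)&(x>.47)&(x<.53)&(abs(y)<.1)
    b=W[s]
    for yy in np.arange(-.06,.08,.01):
        t=b[abs(b[:,1]-yy)<.005]
        if len(t): print(round(yy,2),len(t),np.sort(t[:,0]).round(3)[:6],t[:,2].mean().round(3))
    B=(abs(y-.27)<.06)&(abs(x-.45)<.06)&(abs(z-.009)<.004)
    q=W[cv2.morphologyEx(B.astype(np.uint8),cv2.MORPH_OPEN,np.ones((3,3)))>0];
    if n=='t0':
      q=q[q[:,2]>.006]
      R=cv2.minAreaRect(q[:,:2].astype(np.float32)*1000);print('base',R,len(q))
E
```

```text
t0 lid 826 [667.8  24.4] [ 66.5 205.8] 5.49 0.10452949325243066
[0.62896701 0.70784169] [-0.0727856   0.12614805]
mean [0.6805556  0.04382525]
front 10.049751307846687 0.6791175436566372
rear 5.542477082868831 0.702598978120744Traceback (most recent call last):
  File "<stdin>", line 18, in <module>
    return _wrapreduction(a, np.minimum, 'min', axis, None, out,
                          keepdims=keepdims, initial=initial, where=where)
    return ufunc.reduce(obj, axis, dtype, out, **passkwargs)
           ~~~~~~~~~~~~^^^^^^^^^^^^^^^^^^^^^^^^^^^^^^^^^^^^^
ValueError: zero-size array to reduction operation minimum which has no identity
```

```bash
python3 - <<'E'
from h import *
for n in('t0','s0'):
    W,p=cloud(n);W=np.nan_to_num(W,nan=9).astype(np.float32);x,y,z=np.moveaxis(W,-1,0)
    zz=cv2.medianBlur(z.copy(),5)
    m=((abs(zz-.104)<.012)&(x>.48)&(x<.78)&(abs(y)<.2)).astype(np.uint8)
    m=cv2.morphologyEx(cv2.morphologyEx(m,cv2.MORPH_CLOSE,np.ones((3,3))),cv2.MORPH_OPEN,np.ones((9,9)))
    k,l,st,_=cv2.connectedComponentsWithStats(m);i=1+st[1:,4].argmax();q=W[l==i];q=q[q[:,0]<1]
    R=cv2.minAreaRect(q[:,:2]*1000);print(n,'lid',len(q),np.round(R[0],1),np.round(R[1],1),round(R[2],2),np.median(q[:,2]))
    for nm,ax,rng,f in(('front',0,np.arange(-.09,.1,.01),2),('rear',0,np.arange(-.09,.1,.01),98),('right',1,np.arange(.56,.69,.01),2),('left',1,np.arange(.56,.69,.01),98)):
        e=[np.percentile(q[abs(q[:,1-ax]-b)<.005,ax],f) for b in rng]
        sl=np.polyfit(rng,e,1); print(nm,np.degrees(np.arctan(sl[0])).round(2),sl.round(4))
    b=W[(abs(z-.094)<.012)&(x>.47)&(x<.53)&(abs(y)<.1)]
    for yy in np.arange(-.05,.08,.01):
        t=b[abs(b[:,1]-yy)<.005]
        if len(t): print(round(yy,2),len(t),np.sort(t[:,0]).round(3)[:6],t[:,2].mean().round(3))
    if n=='t0':
      B=(abs(y-.27)<.06)&(abs(x-.45)<.06)&(zz>.005)
      q=W[cv2.morphologyEx(B.astype(np.uint8),cv2.MORPH_OPEN,np.ones((5,5)))>0];q=q[q[:,0]<1]
      print('base',cv2.minAreaRect(q[:,:2]*1000),len(q))
E
```

```text
t0 lid 6039 [635.1   8.6] [209.8 250.3] 4.6 0.10530701
front -5.39 [-0.0943  0.5339]
rear -5.87 [-0.1029  0.6991]
right 6.15 [ 0.1078 -0.1792]
left 3.7 [0.0646 0.0792]
-0.05 26 [0.505 0.505 0.505 0.507 0.507 0.508] 0.097
-0.04 9 [0.504 0.504 0.504 0.505 0.507 0.507] 0.098
-0.03 7 [0.504 0.504 0.504 0.504 0.506 0.507] 0.097
-0.02 9 [0.501 0.502 0.503 0.504 0.504 0.506] 0.096
-0.01 12 [0.501 0.501 0.501 0.501 0.503 0.503] 0.097
0.0 10 [0.5   0.5   0.5   0.5   0.503 0.503] 0.097
0.01 8 [0.499 0.499 0.5   0.5   0.502 0.502] 0.098
0.02 9 [0.499 0.499 0.499 0.499 0.502 0.502] 0.096
0.03 19 [0.496 0.496 0.496 0.498 0.499 0.499] 0.096
0.04 29 [0.498 0.501 0.502 0.503 0.504 0.506] 0.098
0.05 10 [0.527 0.527 0.527 0.528 0.528 0.528] 0.097
0.06 12 [0.527 0.527 0.527 0.527 0.527 0.527] 0.1
0.07 8 [0.525 0.526 0.526 0.526 0.526 0.526] 0.099
base ((448.9062194824219, 280.510986328125), (90.54022216796875, 81.95475006103516), 1.336897611618042) 968
s0 lid 3504 [619.2  74.2] [402.2 192.2] 89.08 0.10412598
front -5.31 [-0.0929  0.5331]
rear -5.61 [-0.0982  0.6992]
right 5.58 [ 0.0977 -0.1779]
left 2.03 [0.0354 0.0959]
-0.05 27 [0.506 0.506 0.506 0.507 0.507 0.508] 0.095
-0.04 12 [0.505 0.505 0.505 0.505 0.505 0.506] 0.095
-0.03 12 [0.504 0.504 0.504 0.504 0.504 0.504] 0.095
-0.02 10 [0.502 0.503 0.503 0.503 0.503 0.504] 0.095
-0.01 11 [0.5   0.503 0.503 0.503 0.503 0.504] 0.095
0.0 11 [0.5   0.501 0.502 0.502 0.502 0.503] 0.095
0.01 11 [0.498 0.5   0.5   0.5   0.5   0.501] 0.095
0.02 11 [0.498 0.499 0.5   0.5   0.5   0.501] 0.095
0.03 21 [0.497 0.497 0.499 0.5   0.5   0.5  ] 0.095
0.04 31 [0.504 0.508 0.51  0.511 0.516 0.517] 0.096
0.05 16 [0.527 0.528 0.528 0.528 0.528 0.528] 0.095
0.06 18 [0.527 0.528 0.528 0.528 0.528 0.528] 0.094
0.07 27 [0.525 0.526 0.526 0.526 0.526 0.527] 0.094
```

Call:
servo_tool(motion=[[[1, 0.83, 1, 0.1, 0], [1, 0.83, 1, 0.1, -1], [1, 0.83, 1, 0.1, -1], [1, 0.83, 1, 0.1, -1], [1, 0.83, 1, 0.1, -1], [1, 0, 1, 0, 0], [1, 0, 1, 0, 0], [1, 0, 1, 0, 0], [1, 0, 1, 0, 0], [1, 0, 1, 0, 0], [1, 0, 1, 0, 0], [1, 0, 1, 0, 0], [1, 0, 1, 0, 0], [1, 0, 1, 0, 0], [1, 0, 1, 0, 0], [1, 0, 1, 0, 0], [1, 0, 1, 0, 0], [1, 0, 1, 0, 0], [1, 0, 0.5, 0, 0], [1, 0, 0, 0, 0]]])

```text
t: 2.1
eef_pos: [0.4405, 0.1219, 0.2335]
tool_rot: [-0.001, 1.0, -0.022, -0.0]
contact_force: [-0.5, -0.5, 0.1]
gripper_width: 0.998
grasp_force: 0.0
```

Call:
servo_tool(motion=[[[1, 0.19, 0.97, 0, 0], [1, 0, 0.97, 0, 0], [1, 0, 0.97, 0, 0], [1, 0, 0.97, 0, 0], [1, 0, 0, 0, 0], [1, 0, 0, 0, 0]]])

```text
t: 2.7
eef_pos: [0.4486, 0.2731, 0.233]
tool_rot: [0.001, 1.0, -0.024, -0.0]
contact_force: [-0.4, 0.1, -0.8]
gripper_width: 0.997
grasp_force: 0.0
```

```bash
python3 - <<'E'
from h import *
print(bot.get_obs()['eef_pos'])
grab('wrist','w1')
W,p=cloud('w1');W=np.nan_to_num(W,nan=9).astype(np.float32);x,y,z=np.moveaxis(W,-1,0)
for lo,hi in((.148,.168),(.068,.08),(.004,.012)):
    m=(abs(y-.27)<.06)&(abs(x-.45)<.06)&(z>lo)&(z<hi)
    q=W[cv2.morphologyEx(m.astype(np.uint8),cv2.MORPH_OPEN,np.ones((3,3)))>0]
    if len(q)>9: print(lo,len(q),cv2.minAreaRect(q[:,:2]*1000),q.mean(0),q[:,:2].min(0),q[:,:2].max(0))
E
```

```text
[0.44861208 0.27312082 0.23302095]
0.148 616 ((450.21063232421875, 277.65399169921875), (24.40943717956543, 17.807083129882812), 1.2077265977859497) [0.4517647  0.2775352  0.15607192] [0.43802494 0.26869184] [0.46239612 0.28659028]
0.068 278 ((458.4417724609375, 277.5771179199219), (29.87209129333496, 38.11542510986328), 87.65618133544922) [0.46427605 0.2770259  0.07361961] [0.438833   0.26247823] [0.4774165  0.29250285]
0.004 2746 ((450.1690673828125, 277.5304870605469), (75.7282485961914, 89.82427978515625), 89.52069854736328) [0.45747507 0.27614182 0.00725705] [0.4054671  0.23931988] [0.4952006  0.31545344]
```

View pics/w1.png

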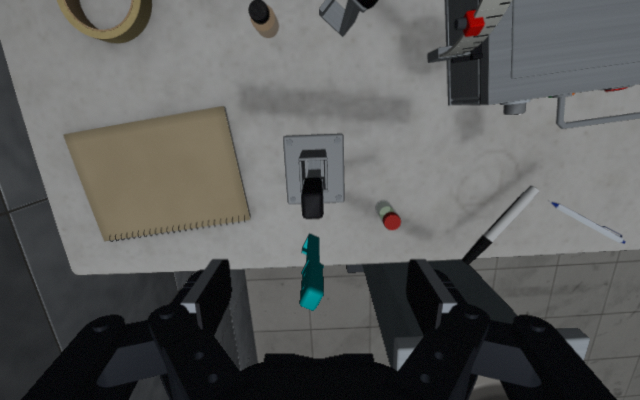

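Wrist view: the handle is at (312,195) in the stand and the base is parallel to the tool. The turquoise decoy at (312,275) and the vial at (388,215) are clear.

Call:
servo_tool(motion=[[[1, 0.04, 0.115, -0.6, 0], [1, 0, 0, -0.7, 0], [1, 0, 0, -0.7, 0], [1, 0, 0, -0.45, 0], [1, 0, 0, 0, 0], [0, 0, 0, 0, 0], [0, 0, 0, 0, 0], [0, 0, 0, 0, 0], [0, 0, 0, 0, 0], [0, 0, 0, 0, 0], [0, 0, 0, 0, 0], [0, 0, 0, 0, 0]]], newtons=60)

```text
t: 3.95
eef_pos: [0.4508, 0.2788, 0.1365]
tool_rot: [-0.0, 1.0, -0.025, 0.001]
contact_force: [-0.4, 1.1, 6.3]
gripper_width: 0.181
grasp_force: 58.8
```

Call:
servo_tool(motion=[[[0, 0, 0, 0.4, 0], [0, 0, 0, 0.6, 0], [0, 0, 0, 0.7, 0], [0, 0, 0, 0.7, 0], [0, 0, 0, 0.4, 0], [0, 0, 0, 0, 0], [0, 0, 0, 0, 0]]])

```text
t: 4.65
eef_pos: [0.45, 0.2779, 0.2469]
tool_rot: [0.0, 1.0, -0.025, -0.0]
contact_force: [0.3, -1.0, -1.7]
gripper_width: 0.185
grasp_force: 58.8
```

```bash
python3 - <<'E'
from h import *
o=bot.get_obs();print(o['eef_pos'],o['contact_force'])
grab('scene','s1')
a=cv2.imread('pics/s1.png')[110:270,150:350]; cv2.imwrite('pics/s1c.png',cv2.resize(a,None,fx=3.5,fy=3.5,interpolation=cv2.INTER_CUBIC))
W,p=cloud('s1');W=np.nan_to_num(W,nan=9);x,y,z=np.moveaxis(W,-1,0)
m=(abs(y-.277)<.03)&(abs(x-.455)<.035)&(z>.085)&(z<.19)
q=W[m]
for h in np.arange(.09,.2,.01):
    t=q[abs(q[:,2]-h)<.005]
    if len(t):print(round(h,3),len(t),t[:,:2].min(0).round(4),t[:,:2].max(0).round(4))
E
```

```text
[0.44995569 0.27791177 0.24688739] [ 0.28552663 -0.96737496 -1.67392169]
0.12 35 [0.4473 0.2673] [0.4743 0.2847]
0.13 37 [0.4469 0.2684] [0.472  0.2859]
0.14 18 [0.4466 0.2688] [0.4695 0.2859]
0.15 17 [0.4467 0.2677] [0.4511 0.2859]
0.16 19 [0.4466 0.2691] [0.453  0.2844]
0.17 19 [0.4469 0.2704] [0.4528 0.2853]
0.18 17 [0.4469 0.2693] [0.4522 0.2855]
0.19 11 [0.4456 0.2705] [0.4541 0.2888]
```

View pics/s1c.png

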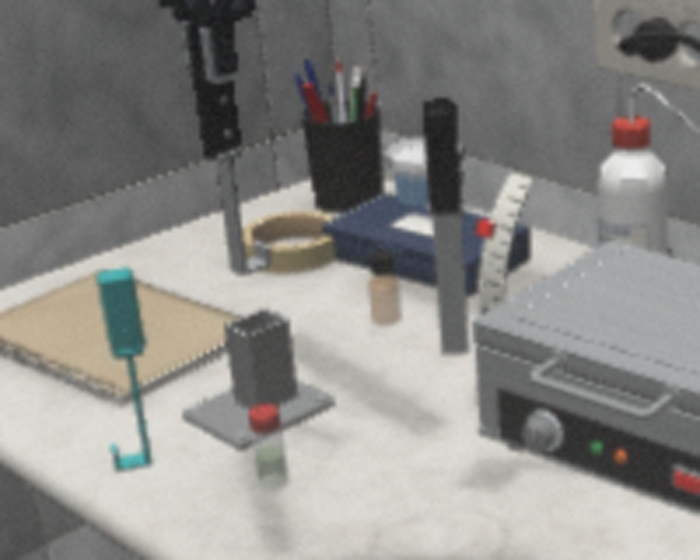

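Lifter drawn out and hanging vertical with its hook toward +x. The stand and vial are in place, and the index is at crop (487,228).

Call:
servo_tool(motion=[[[0, 0, -0.5, 0, 0], [0, 0, -0.9, 0, 0.2], [0, 0, -0.9, 0, 0.2], [0, 0, -0.9, 0, 0.2], [0, 0, -0.9, 0, 0.2], [0, 0.05, -0.9, 0, 0.2], [0, 0.05, -0.9, 0, 0.22], [0, 0.05, -0.7, 0, 0], [0, 0.05, -0.55, -0.2, 0], [0, 0, 0, -0.5, 0], [0, 0, 0, -0.5, 0], [0, 0, 0, -0.2, 0], [0, 0, 0, 0, 0], [0, 0, 0, 0, 0]]])

```text
t: 6.1
eef_pos: [0.4584, -0.0075, 0.1917]
tool_rot: [-0.0, 0.999, 0.049, -0.0]
contact_force: [0.5, 0.2, -0.1]
gripper_width: 0.177
grasp_force: 58.8
```

```bash
python3 - <<'E'
from h import *
o=bot.get_obs();print(o['eef_pos'],o['contact_force'],o['q'].round(2))
grab('scene','s2')
a=cv2.imread('pics/s2.png')[120:270,240:440]; cv2.imwrite('pics/s2c.png',cv2.resize(a,None,fx=3.5,fy=3.5,interpolation=cv2.INTER_CUBIC))
W,p=cloud('s2');W=np.nan_to_num(W,nan=9);x,y,z=np.moveaxis(W,-1,0)
m=(abs(y)<.04)&(abs(x-.465)<.03)&(z>.05)&(z<.19)
q=W[m]
for h in np.arange(.06,.16,.01):
    t=q[abs(q[:,2]-h)<.005]
    if len(t):print(round(h,3),len(t),t.min(0).round(4),t.max(0).round(4))
b=W[(abs(z-.094)<.012)&(x>.485)&(x<.53)&(abs(y)<.1)]
for yy in np.arange(-.05,.05,.01):
        t=b[abs(b[:,1]-yy)<.005]
        if len(t): print(round(yy,2),len(t),np.sort(t[:,0]).round(3)[:8],t[:,2].mean().round(3))
E
```

```text
[ 0.45835585 -0.0075176   0.19167718] [ 0.52270046  0.2020156  -0.11331167] [ 0.14  0.16 -0.29  2.06  0.06  0.92 -1.65]
0.06 5 [ 0.4561 -0.0142  0.0631] [ 0.4773 -0.0007  0.0645]
0.07 62 [ 0.4538 -0.0153  0.0651] [0.4815 0.0016 0.0747]
0.08 42 [ 0.4538 -0.0163  0.0751] [0.4821 0.0019 0.085 ]
0.09 27 [ 0.4538 -0.016   0.0853] [ 4.608e-01 -2.000e-04  9.460e-02]
0.1 28 [ 0.4537 -0.0162  0.0951] [ 0.4601 -0.0008  0.105 ]
0.11 25 [ 0.4545 -0.0155  0.1058] [ 0.4607 -0.0016  0.1139]
0.12 30 [ 0.454  -0.0163  0.1154] [ 0.4613 -0.0015  0.1248]
0.13 30 [ 0.4536 -0.016   0.1254] [ 4.617e-01 -2.000e-04  1.348e-01]
0.14 29 [ 0.4539 -0.0175  0.1354] [ 4.584e-01 -2.000e-04  1.448e-01]
0.15 23 [ 0.4479 -0.0186  0.145 ] [0.467  0.0022 0.155 ]
-0.05 26 [0.506 0.507 0.507 0.508 0.508 0.508 0.508 0.509] 0.095
-0.04 12 [0.504 0.506 0.506 0.506 0.506 0.506 0.506 0.507] 0.095
-0.03 13 [0.503 0.503 0.504 0.504 0.504 0.505 0.505 0.506] 0.095
-0.02 11 [0.502 0.503 0.503 0.504 0.504 0.505 0.506 0.506] 0.095
-0.01 10 [0.502 0.502 0.502 0.503 0.503 0.503 0.503 0.506] 0.095
0.0 11 [0.499 0.499 0.502 0.502 0.502 0.502 0.503 0.503] 0.095
0.01 11 [0.5   0.5   0.501 0.501 0.501 0.502 0.502 0.503] 0.095
0.02 6 [0.5   0.501 0.501 0.501 0.501 0.505] 0.095
0.03 5 [0.528 0.528 0.53  0.53  0.53 ] 0.1
0.04 25 [0.518 0.518 0.521 0.522 0.522 0.525 0.527 0.527] 0.095
```

View pics/s2c.png

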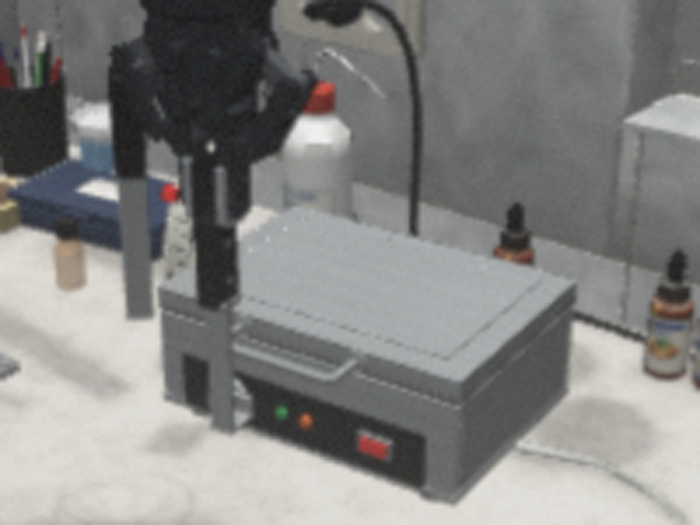

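Hook in front of and below the bar, correctly facing it. Inserting 33 mm and raising to contact.

Call:
servo_tool(motion=[[[0, 0.3, 0.03, 0, 0], [0, 0.3, 0.03, 0, 0], [0, 0.24, 0.02, 0, 0], [0, 0, 0, 0, 0], [0, 0, 0, 0.25, 0], [0, 0, 0, 0.25, 0], [0, 0, 0, 0.2, 0], [0, 0, 0, 0.1, 0], [0, 0, 0, 0, 0], [0, 0, 0, 0, 0]]])

```text
t: 7.15
eef_pos: [0.4915, -0.0046, 0.2233]
tool_rot: [0.0, 0.999, 0.049, -0.0]
contact_force: [0.0, -0.3, -5.9]
gripper_width: 0.181
grasp_force: 58.8
```

Call:
servo_tool(motion=[[[0, 0.03, 0, 0.3, 0], [0, 0.06, 0.01, 0.35, 0], [0, 0.08, 0.01, 0.35, 0], [0, 0.12, 0.01, 0.35, 0], [0, 0.15, 0.01, 0.35, 0], [0, 0, 0, 0, 0], [0, 0, 0, 0, 0], [0, 0, 0, 0, 0]]])

```text
t: 7.95
eef_pos: [0.5087, -0.003, 0.2907]
tool_rot: [0.0, 0.999, 0.049, -0.001]
contact_force: [0.9, 0.5, -6.0]
gripper_width: 0.182
grasp_force: 58.7
```

```bash
python3 - <<'E'
from h import *
o=bot.get_obs();print(o['eef_pos'],o['contact_force'])
for n in('scene','top','wrist'): grab(n,n[0]+'3')
h=np.array([.7016,.015,.085]);c,s=np.cos(.096),np.sin(.096);R=np.array([[c,-s,0],[s,c,0],[0,0,1]])
X=[h+R@np.array([-.126*np.cos(f),l,.126*np.sin(f)]) for f in(.4,.5) for l in(.14,.155)]
for n in'stw': print(n,proj(n+'3',X).round(0).tolist())
a=cv2.imread('pics/s3.png');t=cv2.imread('pics/t3.png');w=cv2.imread('pics/w3.png')
u,v=proj('s3',X)[0].astype(int);A=cv2.resize(a[v-40:v+40,u-40:u+40],(400,400),interpolation=cv2.INTER_CUBIC)
u,v=proj('t3',X)[0].astype(int);B=cv2.resize(t[v-40:v+40,u-40:u+40],(400,400),interpolation=cv2.INTER_CUBIC)
cv2.imwrite('pics/m3.png',np.hstack([A,B]))
E
```

```text
[ 0.50866899 -0.00300475  0.29065287] [ 0.93335136  0.50910123 -6.01062193]
s [[289.0, 180.0], [285.0, 179.0], [291.0, 175.0], [286.0, 174.0]]
t [[273.0, 187.0], [267.0, 187.0], [272.0, 184.0], [266.0, 184.0]]
w [[178.0, 109.0], [163.0, 109.0], [172.0, 103.0], [157.0, 103.0]]
```

View pics/m3.png

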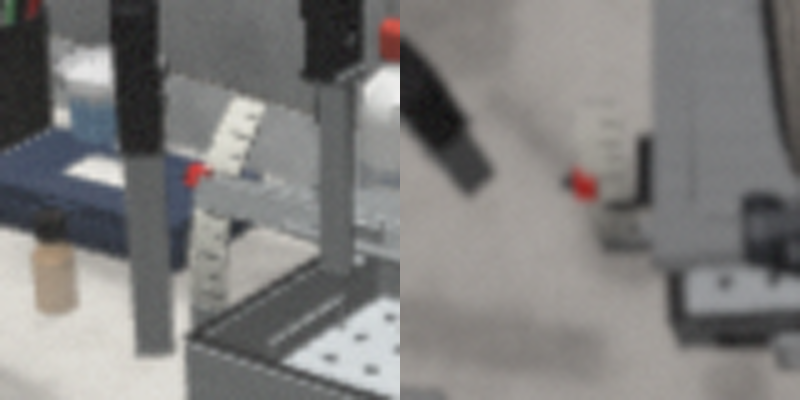

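View pics/w3.png

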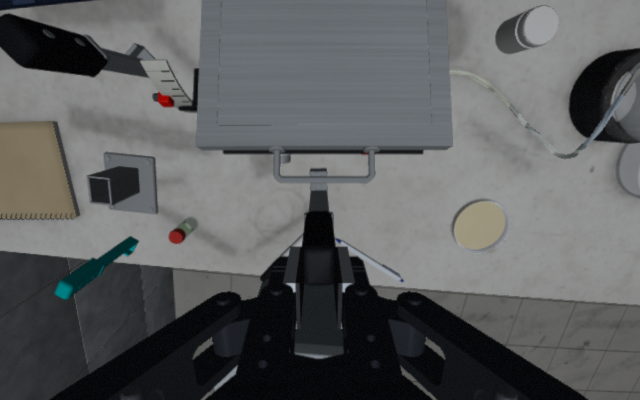

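```bash
cat > ang.py <<'E'
from h import *
def run(tag,names='stw'):
    for n in names:
        W,p=cloud(n+tag);W=np.nan_to_num(W,nan=9);x,y,z=np.moveaxis(W,-1,0);r=p.astype(int)
        L=(W-np.array([.7016,.015,.085]));c,s=np.cos(.096),np.sin(.096)
        f=-(L[...,0]*c+L[...,1]*s);l=-L[...,0]*s+L[...,1]*c;zz=L[...,2]
        # lid plane z = a f + b
        m=(abs(l)<.11)&(f>.02)&(f<.16)&(zz>.02)&(zz<.15)
        for _ in range(4):
            k=np.polyfit(f[m],zz[m],1);m=m&(abs(zz-np.polyval(k,f))<.006)
        print(n,'lid ang',np.arctan(k[0]).round(4),'perp',(k[1]*np.cos(np.arctan(k[0]))).round(4),m.sum())
        m=(r[...,0]>100)&(r[...,0]>r[...,1]+60)&(l>.1)&(l<.2)&(f>.05)&(f<.17)&(zz>0)
        a=np.arctan2(zz[m],f[m]);R=np.hypot(zz[m],f[m])
        print('  red',m.sum(),'ang pct',np.percentile(a,[3,25,50,75,97]).round(3),'R',np.percentile(R,[3,50,97]).round(4),'l',np.percentile(l[m],[3,50,97]).round(4))
        m=(r.max(-1)<75)&(l>.118)&(l<.16)&(f>.06)&(f<.16)&(zz>.0)
        if m.any():
            v,u=np.nonzero(m);a=np.arctan2(zz[m],f[m]);R=np.hypot(zz[m],f[m]);o=np.argsort(l[m])
            print('  dark',m.sum());[print('   ',u[i],v[i],a[i].round(3),R[i].round(3),l[m][i].round(3)) for i in o[::max(1,len(o)//14)]]
        m=(r.min(-1)>130)&(l>.125)&(l<.17)&(f>.05)&(f<.16)&(zz>-.03)
        print('  white R',np.percentile(np.hypot(zz[m],f[m]),[5,50,95]).round(4),m.sum())
E
python3 -c "
from ang import *
run('3')
w=cv2.imread('pics/w3.png')[50:125,120:220];cv2.imwrite('pics/w3c.png',cv2.resize(w,None,fx=7,fy=7,interpolation=cv2.INTER_CUBIC))"
```

```text
s lid ang 0.3401 perp 0.0246 751
  red 12 ang pct [0.466 0.487 0.506 0.521 0.537] R [0.1204 0.1254 0.1277] l [0.1466 0.1511 0.1589]
  white R [0.1173 0.1199 0.1227] 216
t lid ang 0.376 perp 0.0215 948
  red 17 ang pct [0.474 0.491 0.53  0.539 0.549] R [0.1243 0.1281 0.1302] l [0.1445 0.1493 0.1523]
  dark 34
    281 185 0.458 0.126 0.119
    281 183 0.451 0.119 0.119
    281 176 0.469 0.098 0.119
    281 184 0.442 0.122 0.119
    281 177 0.454 0.1 0.119
    281 175 0.45 0.093 0.119
    281 187 0.413 0.128 0.119
    280 186 0.456 0.129 0.121
    280 177 0.477 0.102 0.121
    280 178 0.466 0.104 0.121
    280 184 0.437 0.121 0.122
    280 176 0.454 0.096 0.122
    280 175 0.437 0.092 0.122
    279 185 0.458 0.126 0.124
    279 187 0.414 0.128 0.124
    278 188 0.393 0.129 0.127
    276 188 0.407 0.13 0.132
  white R [0.1203 0.1225 0.1247] 121
w lid ang 0.3749 perp 0.0205 32794
  red 129 ang pct [0.461 0.508 0.524 0.53  0.537] R [0.1185 0.1255 0.1273] l [0.1426 0.1476 0.1525]
  dark 361
    197 100 0.449 0.12 0.119
    197 85 0.44 0.104 0.12
    196 95 0.434 0.114 0.121
    196 75 0.453 0.094 0.121
    195 72 0.469 0.091 0.122
    195 73 0.452 0.091 0.122
    193 107 0.431 0.126 0.123
    193 96 0.433 0.115 0.124
    191 108 0.402 0.126 0.127
    189 107 0.401 0.125 0.129
    175 89 0.602 0.12 0.132
    182 108 0.399 0.125 0.136
    191 111 0.136 0.12 0.14
    189 111 0.131 0.12 0.143
    155 99 0.494 0.122 0.157
  white R [0.1189 0.12   0.1209] 431
```

View pics/w3c.png

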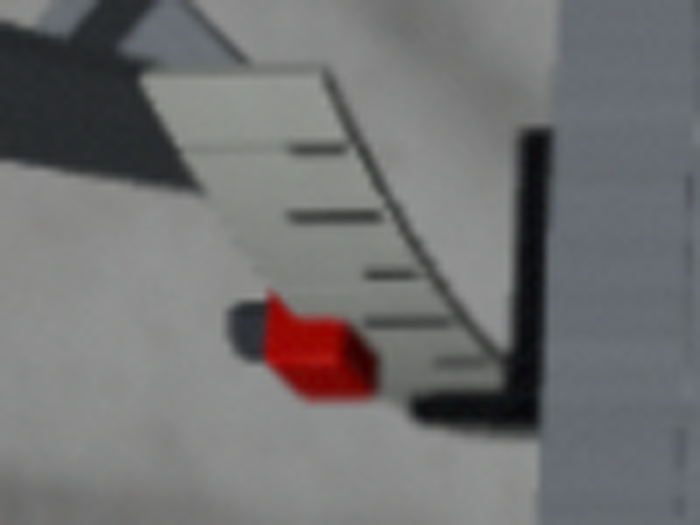

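Wrist crop: the black pointer tip at (470,405) is well below the red block, whose top face is at ~(310,340), and both are clear. About 0.1 rad remains, so I go most of the way first.

Call:
servo_tool(motion=[[[0, 0.09, 0.01, 0.2, 0], [0, 0.1, 0.01, 0.2, 0], [0, 0, 0, 0, 0], [0, 0, 0, 0, 0], [0, 0, 0, 0, 0]]])

```text
t: 8.6
eef_pos: [0.517, -0.0021, 0.3074]
tool_rot: [-0.0, 0.999, 0.049, -0.0]
contact_force: [1.7, -0.6, -7.4]
gripper_width: 0.18
grasp_force: 58.7
```

```bash
python3 -c "
from ang import *
o=bot.get_obs();print(o['eef_pos'],o['contact_force'])
grab('wrist','w4')
run('4','w')
X,p=cloud('w4')
w=cv2.imread('pics/w4.png')[50:125,120:220];cv2.imwrite('pics/w4c.png',cv2.resize(w,None,fx=7,fy=7,interpolation=cv2.INTER_CUBIC))"
```

```text
[ 0.51696232 -0.00214196  0.30743145] [ 1.65663241 -0.60091609 -7.36561637]
w lid ang 0.4674 perp 0.0208 28837
  red 105 ang pct [0.46  0.497 0.524 0.529 0.54 ] R [0.1193 0.125  0.1266] l [0.1428 0.1474 0.1523]
  dark 299
    199 108 0.545 0.125 0.119
    201 82 0.546 0.096 0.12
    199 111 0.509 0.126 0.121
    199 95 0.531 0.11 0.121
    198 98 0.535 0.113 0.122
    199 88 0.526 0.101 0.122
    199 76 0.546 0.088 0.123
    197 93 0.536 0.108 0.123
    198 76 0.543 0.088 0.124
    192 110 0.499 0.124 0.128
    174 83 0.787 0.121 0.132
    185 113 0.489 0.127 0.136
    190 114 0.317 0.119 0.14
    183 114 0.322 0.12 0.148
    163 105 0.512 0.119 0.158
  white R [0.1189 0.1199 0.1208] 422
```

View pics/w4c.png

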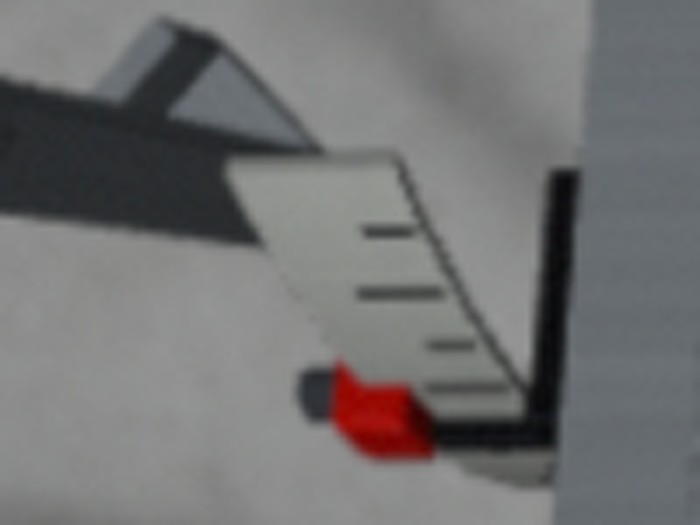

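```bash
python3 - <<'E'
from h import *
for i in range(4):
    grab('wrist','x')
    W,p=cloud('x');W=np.nan_to_num(W,nan=9);r=p.astype(int)
    L=(W-np.array([.7016,.015,.085]));c,s=np.cos(.096),np.sin(.096)
    f=-(L[...,0]*c+L[...,1]*s);l=-L[...,0]*s+L[...,1]*c;zz=L[...,2];a=np.arctan2(zz,f);R=np.hypot(zz,f)
    m=(r[...,0]>100)&(r[...,0]>r[...,1]+60)&(l>.1)&(l<.2)&(R<.15)&(R>.1)
    me=cv2.erode(m.astype(np.uint8),np.ones((3,3)))>0
    d=(r.max(-1)<70)&(l>.125)&(l<.142)&(R>.115)&(R<.131)&(a>.45)&(a<.55)
    def perp(mm,g): # height above radial plane at angle g
        return (zz[mm]*np.cos(g)-f[mm]*np.sin(g))*1000
    print('red perp(.48) mm',np.percentile(perp(m,.48),[5,25,50,75,90,95]).round(1),'eroded',np.percentile(perp(me,.48),[5,50,95]).round(1),'ptr',np.percentile(perp(d,.48),[5,25,50,75,95]).round(1),d.sum())
    if i==3:
        v0,u0=98,160
        for v in range(98,118): print(v,' '.join(f"{'R' if m[v,u] else 'D' if r[v,u].max()<80 else 'W' if r[v,u].min()>125 else '.'}{perp((v,u),.48) if abs(R[v,u]-.12)<.03 else 99:5.1f}" for u in range(166,199,2)))
E
```

```text
red perp(.48) mm [-2.3  2.5  5.4  6.1  6.6  6.8] eroded [-0.6  5.6  7. ] ptr [-0.9  0.2  1.3  2.   2.6] 68
red perp(.48) mm [-2.6  1.9  5.3  6.   6.3  6.6] eroded [-0.4  5.5  6.5] ptr [-1.1  0.3  1.3  2.   2.8] 67
red perp(.48) mm [-2.3  2.5  5.2  6.   6.5  6.8] eroded [-0.7  5.4  6.8] ptr [-1.   0.6  1.4  2.   3. ] 66
red perp(.48) mm [-2.7  2.4  5.4  6.   6.4  6.7] eroded [-0.4  5.6  7. ] ptr [-1.6  0.4  1.2  2.   2.9] 66
98 W-118.8 W 16.2 W 16.9 W 17.0 W 16.5 W 16.8 W 16.4 . 17.4 . 15.7 . 17.7 . 17.4 . 16.0 .-118.7 W-119.3 W-119.3 D  6.8 D  6.6
99 W-119.3 W 14.0 W 14.9 W 14.2 W 15.7 W 16.1 W 13.8 . 15.5 . 16.3 . 14.8 . 15.1 . 15.8 D 12.5 W-119.1 W-119.0 D  5.3 D  6.4
100 W-121.1 . 14.5 W 15.0 W 13.6 W 13.2 W 14.9 W 13.8 W 12.8 . 12.5 . 12.8 . 13.0 W 14.4 . 11.8 .-120.0 W-121.0 D  5.9 D  6.1
101 W-121.4 .  5.5 W 12.6 W 12.9 W 11.1 W 11.7 W 12.8 W 13.2 W 12.4 W 10.8 W 13.5 W 12.1 .  9.9 .  6.9 W-121.8 D  6.8 D  6.1
102 .-122.2 R  5.6 . 10.3 . 12.1 . 10.9 .  9.9 . 11.4 . 11.6 . 11.0 . 10.2 . 11.4 .  8.8 .  9.4 D  7.1 W-121.1 D  6.8 D  5.7
103 D  4.3 R  4.7 .  6.4 .  9.2 .  9.2 . 10.0
[... 1138 characters left out ...]
 D  1.9 D  1.2 D  0.6 D  3.0 D  0.2 D  2.3 D  0.8
113 W-129.6 W-130.2 .-129.8 R -1.2 R  0.6 R -0.7 R  1.0 . -1.4 D -1.6 D -0.2 D -0.3 D -1.6 D -1.8 D  0.5 D -1.1 D  1.3 D -0.1
114 W-130.4 W-129.8 .-130.3 R -2.1 R -2.6 R -3.4 R -2.2 R -3.0 .-18.4 D-20.3 D-18.7 .-18.1 D-19.9 D-18.5 D-19.1 D-19.0 D-19.4
115 W-131.1 W-128.6 W-130.6 .-131.2 .-131.7 .-130.2 .-130.7 .-130.1 .-130.0 .-21.6 .-21.4 .-21.6 .-22.6 .-22.6 .-21.9 .-22.2 .-21.1
116 W-132.5 W-131.4 W-131.8 W-131.9 W-131.1 W-131.7 W-131.7 W-131.5 W-131.1 W-129.3 .-25.5 .-26.0 .-25.2 .-25.8 .-26.3 .-27.0 D-26.1
117 W-131.2 W-132.6 W-131.8 W-131.0 W-131.8 W-131.3 W-132.7 W-131.5 W-130.5 W-130.4 .-130.6 .-31.3 .-29.7 .-30.6 .-30.9 .-30.5 .-29.2
```

Block top measures about 5.8 mm and pointer top about 1.8 mm above the same radial plane. Both centres are then at about -0.2 mm, so they coincide within the noise.

```bash
python3 -c "
from station import bot
o=bot.get_obs();print(o['t'],o['eef_pos'],o['contact_force'],o['grasp_force'],abs(o['joint_vel']).max());print(bot.hand_in())"
```

```text
8.85 [ 0.5169559  -0.00217133  0.3074053 ] [ 0.52360665  0.08299374 -7.116381  ] 58.638158440589905 0.002291872932360623
the job is handed in; nothing more can be done
None
```

I handed the job in at 8.85 s: the lifter was drawn straight up out of its stand, hooked under the bar, and is holding the lid with its pointer within about 0.5 mm of the middle of the red index (measured in the wrist camera; no verdict was returned).

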